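Hold the damp box open with its lever

ROBOT

A 6-joint arm with a two-finger parallel gripper is mounted at the origin on a cart in front of the work surface, level with it; the furniture and walls round the work are solid. World frame = base frame: x ahead of the robot, y to its left, z up, the work surface at z = 0. Lengths are in mm, angles in rad, forces in N, time in s.
With the tool pointing down it reaches from about 350 to 775 mm from the base axis. Payload 7.3 kg.
Tool frame: the origin (TCP) lies between the finger pads; the fingertips stand 25 mm ahead of it and the grasp point (between the pads) lies 6 mm ahead of it; z points along the fingers, y is the line along which they close (so a half turn about z gives the same grasp; the last joint's range is limited). The gripper opens to 92 mm and grips with 3 to 60 N. Pads are 19 mm wide; open, the fingers measure 130 mm over their backs; the gripper's body (75 mm by 190 mm) begins 47 mm behind the grasp point.
Start: joints at [-1.391, 0.342, 1.524, -0, 1.275, -0.146], TCP at [168.057, -497.392, 251.741] pointing down, gripper open.
Joint ranges: [-2.53, 2.53], [-0.77, 2.02], [0.04, 2.7], [-1, 4.14], [0.28, 2.66], [-3.11, 3.11]. Speed limits (rad/s): [2.57, 2.57, 3.14, 3.14, 3.14, 3.14].

INTERFACE

Orientations are given as [roll, pitch, yaw] about the fixed x, y, z axes, in that order (R = Rz(yaw) Ry(pitch) Rx(roll)).
In Python, from plant import bot gives the robot as it stands.
- The arm moves only by the tool play_rows, never from a script. Its argument "commands" is a list of rows, each an object of numbers: "x", "y", "z": the shift along the tool's x, y, z in m; "twist": the turn about the tool's z in degrees. In form: [{"x": .., "y": .., "z": .., "twist": ..}, ...]. A call has exactly 8 rows; each row is the pose to reach, as a shift and turn from the pose commanded when the call began, along the tool's axes at that moment; what a row does not reach only later rows make up. A row lasts 1/10 s, in which the tool goes at most 50 mm and 8.59 degrees, less where a joint would pass 70% of its speed; a pose out of reach is approached as far as the arm can. A call with a gripper value outside its range is refused whole. "jaw" is the closure, from 0 (fully open) to 1 (shut), set as the call begins (left out, the last holds). The fingers move at their own pace and stop on an object; the grip force is fixed at half the most. Time passes only in rows, so rows that repeat a pose let the fingers close, or fill a call up. It gives the time, the measured TCP pose, the force, the opening and the grip force at its end, in the units of the state.
- bot.get_obs(): the state, without advancing time (a new reading comes with each control period).
- bot.capture(name): name is "side" or "top" or "wrist"; returns a dict with "pixels" (420x560x3 uint8, red, green, blue), "fx", "fy", "cx", "cy" (pixels), "eye" and "rotation" of the camera in the world. Camera axes: x right, y down, z forward; pixel columns grow to the right and rows downward; lengths in mm; the calibration is good to about 2 mm. A picture is of the moment at which its call begins. There is no depth.
- bot.close_job(): hands the job in; it is judged then, once.
The state is a dict: "time": time; "joint_positions": joint angles; "dq": joint speeds; "tau": joint torques, N m; "tool_pos": TCP position; "tcp_rot": TCP orientation; "contact_force": force on the tool from outside, world axes, zero at the start; "moment": the same for the moment, N m; "grip_width": finger opening in mm; "finger_force": force on a finger pad.
Only numpy, scipy, OpenCV 4.12 (cv2) and the standard library are available. Lean on these libraries where they do the work, as an engineer would, in place of code of your own. Each camera call takes 0.05 s, during which the arm holds its last target. There are 200 camera calls.

TASK

Open the potter's damp box and keep it open: push the brass turn button by its red knob fully aside, so that it no longer bars the steel flap, then press the red pad at the lever's long end all the way down so that the short end raises the flap. Finish while holding the lever down. Only push and press: do not touch the flap, do not lift the lever out of its cradle, and leave everything else where it stands.

Things in the scene. Friction and masses are not known exactly. Their poses are not given: they have to be found in the camera images.
- rig: fixed plywood board 455x185x15 mm carrying box, cradle and button post. Origin on the table top, straight below the lever's pivot; z up. Its +x runs along the lever from pivot to box (about world +y, left, +-0.22 rad), its +y roughly towards the robot. Board x -215 to 240, y -85 to 100 mm. Heights below are above the table
- cradle (a point): middle between the two dark steel cradle cheeks (y +-20 mm) on the lever's pivot axis, at rig x 0, y 0, 75 mm above the table; the notches are open upwards, cheek tops at 89 mm
- box_rim (a point): centre of the open mouth of the wooden box, 68 mm above the table; box outside 135 mm along rig x (92 to 227) by 120 mm along y, covered by the flap
- bumper_top (a point): top of the round black rubber bumper (22 mm) on the board under the lever's long arm, rig x -150, y 0; the arm comes to rest on it when fully down, then sloping 13 degrees downwards
- lever: loose wooden lever, steel short end, 22 mm wide, 14 mm thick, 0.3 kg, along rig x; its steel cross pin just rests in the cradle's open notches. Origin on the pin's axis, 75 mm above the table; body axes parallel to the rig's at rest. At rest its nose-heavy short end (75 mm) lies under the flap's lip and the long end stands up at 13 degrees; let go, it returns there
- press_pad (a point): centre of the top of the red round press pad (42 mm across) on the lever's long end, 195 mm from the pin. At rest at rig x about -0.187, y 0, 127 mm above the table; fully down at x about -0.192, 39 mm above it (88 mm of travel). Takes roughly 4 to 10 N while the flap rises
- flap (a joint): hinge angle of the steel flap in rad: 0 = shut; about 0.20 with the lever fully down on its bumper. It falls shut by its own weight
- flap_plate: steel plate of the flap on the box, about 2.3 kg, 169x120x14 mm (shut: rig x 58 to 227, y -60 to 60, 69 to 83 mm above the table), yellow stripe along its lip, which overhangs the box by 34 mm towards the lever. Origin on its hinge at the box's far wall (rig x 227, height 76 mm)
- turn_button (a joint): angle in rad of the brass turn button about its upright pivot at rig x 88, y 82 mm. 0 = across the flap's edge, barring it (starts at 0 to 0.4); 1.57 = stop, fully aside, along the box's side. Stiff (about 1.2 N at the knob), stays where it is left
- button_knob (a point): middle of the red knob (18 mm across, 111 to 125 mm above the table) on a 12 mm brass peg on the outer end of the turn button's bar (14 mm wide, 85 to 91 mm high), 42 mm from its pivot. At angle a it is at rig x = 88 + 42 sin(a), y = 82 + 42 cos(a) mm: push it towards rig +x and round
- oxide_pot: small dark-red oxide bottle with white cap, 32 mm wide, 53 mm tall, loose on the rig's board beside the lever (origin: centre of underside); bystander
- gold_tin: olive-gold screw tin, 68 mm wide, 74 mm tall, loose at the right (origin: centre of underside); bystander
- clay_lump: grey-brown lump of clay, 88x119x70 mm, loose at the right (origin: centre of underside); bystander
- loquat_a: orange loquat, 32x40x31 mm, loose at the left (origin: centre of underside); bystander
- loquat_b: second orange loquat, 32x40x31 mm, loose at the left (origin: centre of underside); bystander

How it is judged (in metres and radians):
On the way, in this order (a step that is already met when the one before it is completed fails the run):
1. the turn button is pushed aside (at least 1.25 rad) while the flap is still shut (value of joint turn_button above 1.25 rad and value of joint flap below 0.05 rad), for 0.1 s.
2. the lever, pressed by the fingers, raises the flap (at least 0.15 rad) (value of joint flap above 0.15 rad and contact force between the fingers and lever above 1 N and contact force between lever and flap_plate above 1 N), for 0.2 s.
At the end, for the whole second after the job is handed in: The fingers press on the lever (over 1 N) and the lever, still in its cradle (pin within 10 mm of its start), carries the flap at 0.17 rad or more (fully down gives about 0.20), at rest; the turn button is at 1.25 rad or more (value of joint flap between 0.17 and 0.3 rad and value of joint turn_button above 1.25 rad and contact force between the fingers and lever above 1 N and contact force between lever and flap_plate above 1 N and distance of lever from where it was at the start of the episode below 0.01 m and linear speed of lever below 0.02 m/s); the arm keeps its last pose, push and grip.
It fails at once if the robot touches the flap (contact force between any of the fingers, the arm and flap_plate above 0.5 N).
It fails at once if the lever is lifted or knocked out of its cradle (pin more than 12 mm from its start) (distance of lever from where it was at the start of the episode above 0.012 m).
It fails at once if a loose bystander is moved or lifted by more than 25 mm (distance of any of oxide_pot, gold_tin, clay_lump, loquat_a, loquat_b from where it was at the start of the episode above 0.025 m).
It also fails if it takes over 43 s, if anything falls off the work surface, if the arm or the gripper's body presses on something with over 40 N, if the wrist force passes 120 N, or if a joint passes its speed limit or range.

## Working session

There is one attempt and no reset: what is moved stays moved. The work goes in short steps, Python scripts to look and compute and a tool call to move; the robot and the scene stay as the last step left them, time stands still between calls to the robot, and variables do not carry over. Pictures are saved under pics/ and viewed, at most 10 in all, crops included, and the job is handed in when it is done.

Besides the shell and the picture viewer there is one more tool, called after "Emit:" in YAML: its name, and indented under it one key for each argument. play_rows: Moves the arm, as the interface text tells. Its arguments: {"type":"object","properties":{"commands":{"type":"array"},"jaw":{"type":"number"}},"required":["commands"]}

```bash
mkdir -p pics
python3 - <<'E'
from plant import bot
import cv2,pickle
o=bot.get_obs();print(o)
for n in("top","side"):
    c=bot.capture(n);pickle.dump(c,open(n+".pkl","wb"))
    cv2.imwrite(f"pics/{n}0.png",c["pixels"][:,:,::-1]);print(n,c["fx"],c["cx"],c["cy"],c["eye"],c["rotation"])
E
```

```text
{'time': 0.0, 'joint_positions': array([-1.39096993e+00,  3.42758300e-01,  1.52502193e+00,  6.32920374e-06,
        1.27538205e+00, -1.46008615e-01]), 'dq': array([ 6.67412932e-04, -7.75639472e-04,  1.53727473e-03, -6.10692369e-04,
       -4.32767320e-07,  3.51044965e-04]), 'tau': array([-2.66489078e-03, -4.31247640e+01, -2.44207907e+01,  7.16361590e-02,
        5.58827980e-02, -1.12232040e-04]), 'tool_pos': array([ 168.00492165, -497.00680263,  251.02474866]), 'tcp_rot': array([-3.14004061e+00, -2.34352331e-04,  3.25832983e-01]), 'contact_force': array([ 1.04724751, -0.01933678,  0.38307778]), 'moment': array([0.0311427 , 0.00758224, 0.00915298]), 'finger_force': 0.0, 'grip_width': 91.91470860871853}
top 423.858018853014 285.2925500620066 210.21352290200818 [ 407.10685289  -39.60434686 1401.87164726] [-2.99216817e+00 -2.98265278e-05 -1.54837315e+00]
side 383.51724015294906 279.68657278609334 212.28565713027987 [611.00144147 765.87456178 792.91903554] [-2.28492705  0.0196062   3.07436332]
```

View pics/top0.png

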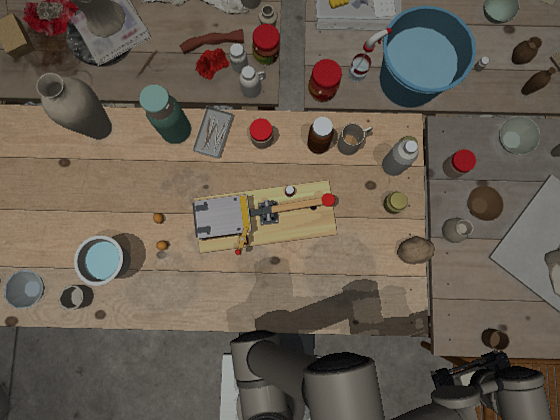

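View pics/side0.png

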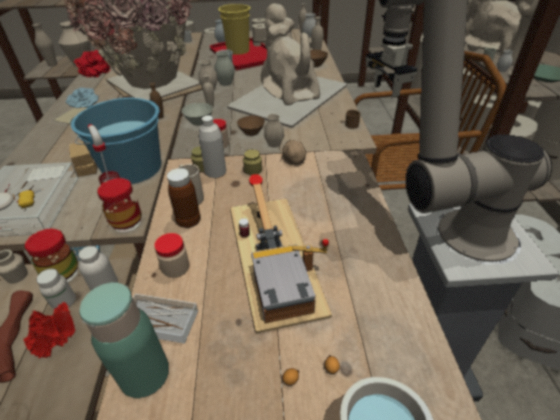

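The top view shows the red pad at about (328,200), the cradle at (267,210), the knob at (238,252) and the box at (220,217). In the side view the pad is at (257,181) and the knob at (325,243).

```bash
cat > h.py <<'E'
import numpy as np,cv2,pickle
from scipy.spatial.transform import Rotation as R
def ray(c,u,v):
    r=R.from_euler("xyz",c["rotation"]).as_matrix()
    d=r@np.array([(u-c["cx"])/c["fx"],(v-c["cy"])/c["fy"],1]);return np.array(c["eye"]),d/np.linalg.norm(d)
def plane(c,p,z):
    e,d=ray(c,*p);return e+d*(z-e[2])/d[2]
def tri(c1,p1,c2,p2):
    a,d=ray(c1,*p1);b,e=ray(c2,*p2)
    s=np.linalg.lstsq(np.c_[d,-e],b-a,rcond=None)[0]
    P,Q=a+s[0]*d,b+s[1]*e;return (P+Q)/2,np.linalg.norm(P-Q)
def red(c,box,lim=None):
    x0,y0,x1,y1=box;im=c["pixels"][y0:y1,x0:x1].astype(int)
    m=((im[...,0]>110)&(im[...,1]<0.35*im[...,0])&(im[...,2]<0.35*im[...,0])).astype(np.uint8)
    n,l,s,ce=cv2.connectedComponentsWithStats(m)
    return [(s[i,4],ce[i]+[x0,y0]) for i in range(1,n) if s[i,4]>=4]
E
python3 - <<'E'
from h import *
t=pickle.load(open("top.pkl","rb"));s=pickle.load(open("side.pkl","rb"))
A=[red(t,(315,190,345,212)),red(s,(245,170,270,190)),red(t,(228,243,250,262)),red(s,(315,235,335,255))]
for a in A:print(a)
g=lambda a:max(a,key=lambda q:q[0])[1]
pad,kn=tri(t,g(A[0]),s,g(A[1])),tri(t,g(A[2]),s,g(A[3]))
print(pad,kn); print(plane(t,g(A[0]),127),plane(s,g(A[1]),127),plane(t,g(A[2]),120),plane(s,g(A[3]),120))
# board corner mask: yellowish light
for p in[(333,181),(336,238),(200,252)]:print(plane(t,p,15))
for p in [(267,210)]:print(plane(t,p,85))
E
python3 - <<'E'
import cv2
a=cv2.imread('pics/top0.png')[165:265,185:345]
cv2.imwrite('pics/top0c.png',cv2.resize(a,None,fx=5,fy=5,interpolation=cv2.INTER_CUBIC))
E
```

```text
[(np.int32(129), array([327.96124031, 199.34108527]))]
[(np.int32(87), array([255.11494253, 179.03448276]))]
[(np.int32(16), array([237.25 , 251.625]))]
[(np.int32(17), array([325.11764706, 241.58823529]))]
(array([ 635.59309072, -165.24731905,  121.83567783]), np.float64(1.5947878866953769)) (array([469.25164649, 107.2213907 , 117.76800126]), np.float64(3.0044963291129547))
[ 635.47323878 -164.84133808  127.        ] [ 634.62591406 -157.79201545  127.        ] [470.60303643 106.61963497 120.        ] [468.27157148 109.77992996 120.        ]
[ 718.17542334 -192.22393194   15.        ]
[ 527.5230719  -203.13319974   15.        ]
[471.86302505 239.97109503  15.        ]
[604.69778455  22.27945794  85.        ]
```

View pics/top0c.png

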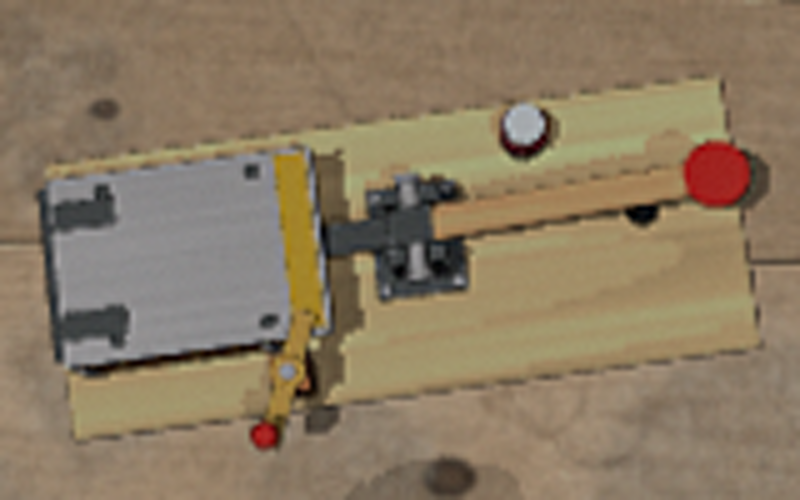

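```bash
cat >> h.py <<'E'
def rigfit(t):
    L=[((327.96,199.34),125,(-187,0)),((267.2,210),80,(0,0)),((337,234),15,(-215,100)),((329,180.6),15,(-215,-85)),((200,252.6),15,(240,100)),((242.6,239.4),95,(88,82))]
    W=np.array([plane(t,p,z)[:2] for p,z,_ in L]);G=np.array([g for *_,g in L],float)
    a=W-W.mean(0);b=G-G.mean(0)
    th=np.arctan2((b[:,0]*a[:,1]-b[:,1]*a[:,0]).sum(),(b*a).sum())
    M=np.array([[np.cos(th),-np.sin(th)],[np.sin(th),np.cos(th)]]);o=W.mean(0)-M@G.mean(0)
    return th,o,M,W-(G@M.T+o)
E
python3 - <<'E'
from h import *
t=pickle.load(open("top.pkl","rb"))
th,o,M,res=rigfit(t);print(th,o);print(res.round(1))
kn=M.T@(np.array([470,107.5])-o)-[88,82];print(kn,np.hypot(*kn),np.arctan2(*kn))
p=np.array([168,-497.2])
T=o+M@[70,150];d=T-p;y=.326
print(T,"tool shift",d@[np.cos(y),np.sin(y)],d@[np.sin(y),-np.cos(y)],"yaw turn deg",np.degrees(th-y))
E
```

```text
1.7264564153880329 [605.1328688   20.33542578]
[[ 1.7 -0.6]
 [ 0.3  1.5]
 [ 1.1  1.2]
 [-3.2  0. ]
 [ 0.8 -2.1]
 [-0.7 -0.1]]
[19.06065462 37.98571357] 42.4996822319553 0.4650744491439522
[446.0942003   66.23424844] tool shift 443.89059585980715 -444.69728519626165 yaw turn deg 80.24024199375435
```

Emit:
play_rows:
  commands:
    - {"x": 0.028, "y": -0.028, "z": 0, "twist": -5}
    - {"x": 0.056, "y": -0.056, "z": 0, "twist": -10}
    - {"x": 0.084, "y": -0.084, "z": 0, "twist": -15}
    - {"x": 0.112, "y": -0.112, "z": 0, "twist": -20}
    - {"x": 0.14, "y": -0.14, "z": 0, "twist": -25}
    - {"x": 0.168, "y": -0.168, "z": 0, "twist": -30}
    - {"x": 0.196, "y": -0.196, "z": 0, "twist": -35}
    - {"x": 0.224, "y": -0.224, "z": 0, "twist": -40.1}
  jaw: 1

```text
time: 0.9
tool_pos: [308.8, -211.9, 251.6]
tcp_rot: [-3.141, -0.0, 1.029]
contact_force: [1.3, 0.1, 0.6]
grip_width: 32.8
finger_force: 0.0
```

```bash
cat >> h.py <<'E'
th,o,M,_=rigfit(pickle.load(open("top.pkl","rb")))
def togo(tx,ty,tz):
    from plant import bot
    s=bot.get_obs();p=s["tool_pos"];y=s["tcp_rot"][2];d=o+M@np.array([tx,ty])-p[:2]
    print("t",s["time"],"rig",(M.T@(p[:2]-o)).round(1),"z",p[2].round(1),"rot",s["tcp_rot"].round(3),"F",s["contact_force"].round(1),"w",s["grip_width"])
    print("shift",round(d@[np.cos(y),np.sin(y)],1),round(d@[np.sin(y),-np.cos(y)],1),round(p[2]-tz,1),"twist",-np.degrees(th-y).round(1))
E
python3 -c "
from h import *
togo(70,150,250)"
```

```text
t 0.9 rig [-183.5  328.7] z 251.6 rot [-3.141 -0.     1.029] F [1.3 0.1 0.6] w 32.78139581847664
shift 309.1 -25.8 1.6 twist -40.0
```

Emit:
play_rows:
  commands:
    - {"x": 0.04, "y": -0.004, "z": 0, "twist": -5}
    - {"x": 0.08, "y": -0.008, "z": 0, "twist": -10}
    - {"x": 0.12, "y": -0.011, "z": 0.01, "twist": -15}
    - {"x": 0.16, "y": -0.014, "z": 0.02, "twist": -20}
    - {"x": 0.2, "y": -0.017, "z": 0.035, "twist": -25}
    - {"x": 0.24, "y": -0.02, "z": 0.05, "twist": -30}
    - {"x": 0.275, "y": -0.023, "z": 0.065, "twist": -35}
    - {"x": 0.309, "y": -0.026, "z": 0.08, "twist": -40}

```text
time: 1.7
tool_pos: [446.9, 65.9, 170.9]
tcp_rot: [-3.141, 0.0, 1.728]
contact_force: [-0.1, -1.1, -0.5]
grip_width: 0.3
finger_force: 0.0
```

```bash
python3 -c "
from h import *
from plant import bot
togo(75,146,125)
for n in ('top','wrist'):
    c=bot.capture(n);pickle.dump(c,open(n+'1.pkl','wb'));cv2.imwrite('pics/%s1.png'%n,c['pixels'][:,:,::-1])
    print(n,red(c,(0,0,560,420)))
"
```

```text
t 1.7 rig [ 69.5 149.3] z 170.9 rot [-3.141  0.     1.728] F [-0.1 -1.1 -0.5] w 0.2878815609622765
shift 5.4 3.3 45.9 twist 0.1
top [(np.int32(481), array([265.68607069,  35.62993763])), (np.int32(11), array([388.54545455,  29.63636364])), (np.int32(5), array([365.8,  47.4])), (np.int32(4), array([372. ,  48.5])), (np.int32(40), array([208.075,  53.325])), (np.int32(4), array([216.25,  53.75])), (np.int32(590), array([326.71186441,  72.17966102])), (np.int32(4), array([227.75,  61.75])), (np.int32(18), array([212.61111111,  67.55555556])), (np.int32(8), array([220.625,  65.375])), (np.int32(6), array([217.66666667,  67.16666667])), (np.int32(5), array([197.4,  69.2])), (np.int32(4), array([205.5 ,  75.75])), (np.int32(4), array([208.5,  76.5])), (np.int32(368), array([260.46195652, 128.93478261])), (np.int32(369), array([464.44715447, 159.90243902])), (np.int32(128), array([328.   , 199.375]))]
wrist [(np.int32(591), array([320.30626058, 186.63790186]))]
```

View pics/wrist1.png

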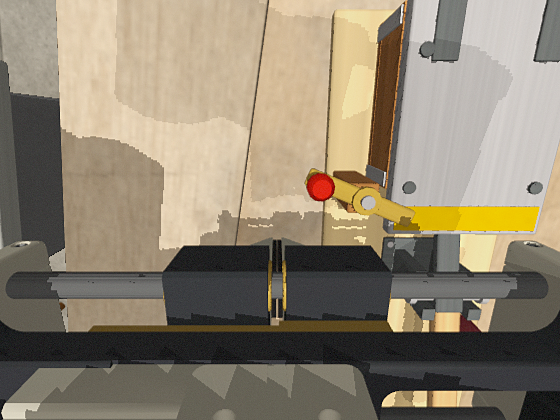

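The wrist view shows the knob at (320,187), the button pivot at (367,202) and the shut fingertips at about (277,290), clear of the knob.

```bash
python3 -c "
from h import *
c=pickle.load(open('wrist1.pkl','rb'))
for p,z in(((320.3,186.6),122),((367,202),95)):print(M.T@(plane(c,p,z)[:2]-o))
for a in np.arange(.4,1.6,.2):
    k=np.array([88+42*np.sin(a),82+42*np.cos(a)]);t=np.array([np.cos(a),-np.sin(a)]);print(a.round(1),(k-9*t-[9.5,-19]).round(0))
"
```

```text
[108.67528383 121.30083524]
[91.85766886 82.24480078]
0.4 [ 87. 143.]
0.6 [ 95. 141.]
0.8 [102. 137.]
1.0 [109. 131.]
1.2 [114. 125.]
1.4 [118. 117.]
1.6 [121. 109.]
```

Emit:
play_rows:
  commands:
    - {"x": 0.002, "y": 0.006, "z": 0.023, "twist": 0}
    - {"x": 0.002, "y": 0.006, "z": 0.046, "twist": 0}
    - {"x": 0.002, "y": 0.006, "z": 0.046, "twist": 0}
    - {"x": 0.012, "y": 0.007, "z": 0.046, "twist": 0}
    - {"x": 0.02, "y": 0.008, "z": 0.046, "twist": 0}
    - {"x": 0.026, "y": 0.01, "z": 0.046, "twist": 0}
    - {"x": 0.032, "y": 0.013, "z": 0.046, "twist": 0}
    - {"x": 0.037, "y": 0.017, "z": 0.046, "twist": 0}

```text
time: 2.6
tool_pos: [457.7, 104.0, 126.1]
tcp_rot: [3.142, 0.0, 1.724]
contact_force: [-1.9, -0.8, 0.7]
grip_width: 0.4
finger_force: 1.0
```

```bash
python3 -c "
from h import *
togo(130,110,125)
from plant import bot
c=bot.capture('wrist');r=[q for q in red(c,(0,0,560,420)) if q[0]>50];print(r)
for n,p in r:print(n,M.T@(plane(c,p,122)[:2]-o))
"
```

```text
t 2.6 rig [105.5 132.7] z 126.1 rot [3.142 0.    1.724] F [-1.9 -0.8  0.7] w 0.4195952773968453
shift 24.5 22.7 1.1 twist -0.1
[(np.int32(672), array([320.73660714, 233.55654762]))]
672 [126.06050553 110.82696073]
```

Emit:
play_rows:
  commands:
    - {"x": 0.005, "y": 0.004, "z": 0, "twist": 0}
    - {"x": 0.01, "y": 0.008, "z": 0, "twist": 0}
    - {"x": 0.015, "y": 0.012, "z": 0, "twist": 0}
    - {"x": 0.019, "y": 0.016, "z": 0, "twist": 0}
    - {"x": 0.022, "y": 0.019, "z": 0, "twist": 0}
    - {"x": 0.025, "y": 0.021, "z": 0, "twist": 0}
    - {"x": 0.026, "y": 0.023, "z": 0, "twist": 0}
    - {"x": 0.026, "y": 0.023, "z": 0, "twist": 0}

```text
time: 3.45
tool_pos: [476.7, 132.8, 125.6]
tcp_rot: [3.141, -0.0, 1.724]
contact_force: [-0.6, 1.1, 0.8]
grip_width: 0.3
finger_force: 0.2
```

```bash
python3 -c "
from h import *
togo(130,110,125)
from plant import bot
c=bot.capture('wrist');cv2.imwrite('pics/wrist2.png',c['pixels'][:,:,::-1])
r=[q for q in red(c,(0,0,560,420)) if q[0]>50];print(r)
for n,p in r:print(n,M.T@(plane(c,p,122)[:2]-o))
"
```

```text
t 3.45 rig [131.  109.5] z 125.6 rot [ 3.141 -0.     1.724] F [-0.6  1.1  0.8] w 0.3079132919265441
shift -1.0 -0.5 0.6 twist -0.1
[]
```

View pics/wrist2.png

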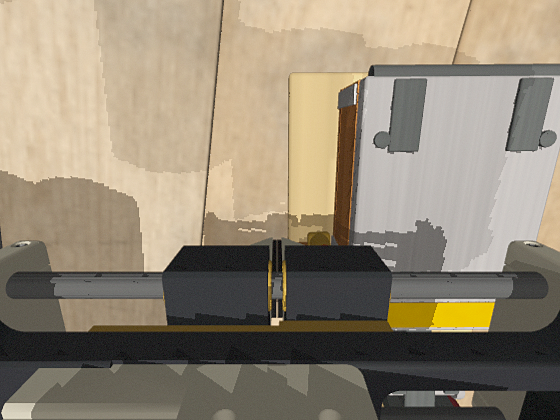

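The knob is hidden behind the right finger; the bar's end peeks out at (318,238). I'll back off and look.

Emit:
play_rows:
  commands:
    - {"x": 0, "y": -0.015, "z": 0, "twist": 0}
    - {"x": 0, "y": -0.03, "z": 0, "twist": 0}
    - {"x": 0, "y": -0.03, "z": -0.03, "twist": 0}
    - {"x": 0, "y": -0.03, "z": -0.07, "twist": 0}
    - {"x": -0.03, "y": -0.03, "z": -0.08, "twist": 0}
    - {"x": -0.07, "y": -0.03, "z": -0.08, "twist": 0}
    - {"x": -0.11, "y": -0.02, "z": -0.08, "twist": 0}
    - {"x": -0.13, "y": -0.01, "z": -0.08, "twist": 0}

```text
time: 4.3
tool_pos: [487.2, -0.1, 206.3]
tcp_rot: [3.14, 0.001, 1.722]
contact_force: [-0.1, -0.4, 0.7]
grip_width: 0.8
finger_force: 0.0
```

```bash
python3 -c "
from h import *
togo(-188,0,165)
from plant import bot
c=bot.capture('wrist');cv2.imwrite('pics/wrist3.png',c['pixels'][:,:,::-1])
r=[q for q in red(c,(0,0,560,420)) if q[0]>50];print(r)
for n,p in r:print(n,M.T@(plane(c,p,122)[:2]-o))
"
```

```text
t 4.3 rig [ -1.9 119.7] z 206.3 rot [3.140e+00 1.000e-03 1.722e+00] F [-0.1 -0.4  0.7] w 0.7954068827014852
shift -185.5 120.5 41.3 twist -0.3
[(np.int32(608), array([330.30592105,  26.84539474])), (np.int32(626), array([404.77795527, 399.01916933]))]
608 [133.51600546  83.91679697]
626 [-182.45378923   -2.25592339]
```

View pics/wrist3.png

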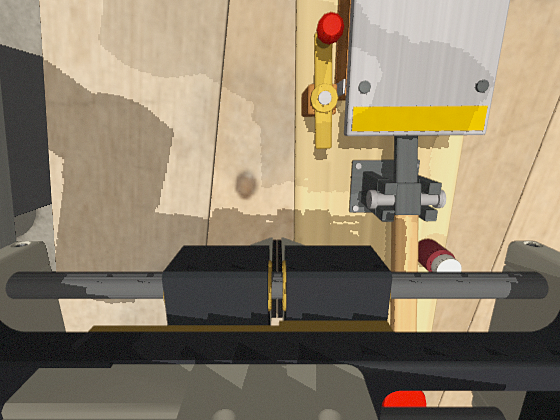

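The button now lies along the box side, with the knob at (330,27) and its pivot at (325,97), about 1.5 rad. The flap is shut. Next is the pad.

Emit:
play_rows:
  commands:
    - {"x": -0.028, "y": 0.018, "z": 0, "twist": 0}
    - {"x": -0.056, "y": 0.036, "z": 0, "twist": 0}
    - {"x": -0.084, "y": 0.054, "z": 0, "twist": 0}
    - {"x": -0.112, "y": 0.072, "z": 0, "twist": 0}
    - {"x": -0.14, "y": 0.09, "z": 0.01, "twist": 0}
    - {"x": -0.168, "y": 0.108, "z": 0.02, "twist": 0}
    - {"x": -0.186, "y": 0.12, "z": 0.03, "twist": 0}
    - {"x": -0.186, "y": 0.12, "z": 0.04, "twist": 0}

```text
time: 5.15
tool_pos: [634.5, -165.0, 164.6]
tcp_rot: [3.141, 0.001, 1.722]
contact_force: [0.2, 0.0, -0.0]
grip_width: 0.4
finger_force: 0.0
```

```bash
python3 -c "
from h import *
togo(-188,0,64)
from plant import bot
c=bot.capture('side');cv2.imwrite('pics/side4.png',cv2.resize(c['pixels'][130:290,180:380,::-1],None,fx=3,fy=3))
"
```

```text
t 5.15 rig [-187.6   -0.3] z 164.6 rot [3.141e+00 1.000e-03 1.722e+00] F [ 0.2  0.  -0. ] w 0.4110406467478155
shift -0.4 -0.3 100.6 twist -0.3
```

View pics/side4.png

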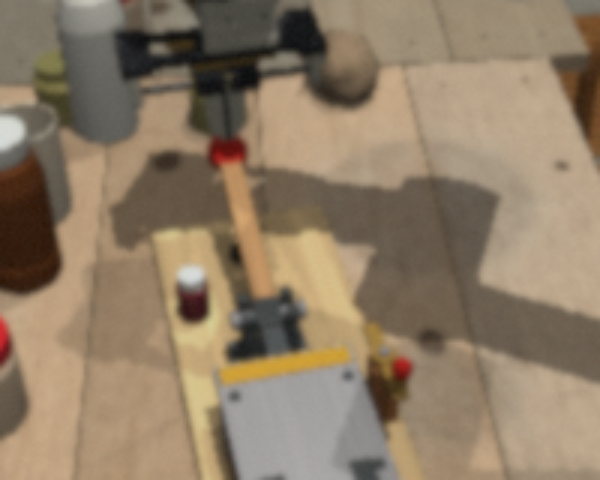

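The shut fingers hang directly above the red pad at (228,150) in the crop, with the flap shut and the knob aside at (402,368). I'll press down along the pad's arc.

Emit:
play_rows:
  commands:
    - {"x": 0, "y": 0, "z": 0.008, "twist": 0}
    - {"x": -0.001, "y": 0, "z": 0.016, "twist": 0}
    - {"x": -0.002, "y": 0, "z": 0.023, "twist": 0}
    - {"x": -0.003, "y": 0, "z": 0.03, "twist": 0}
    - {"x": -0.004, "y": 0, "z": 0.037, "twist": 0}
    - {"x": -0.005, "y": 0, "z": 0.044, "twist": 0}
    - {"x": -0.005, "y": 0, "z": 0.051, "twist": 0}
    - {"x": -0.006, "y": 0, "z": 0.058, "twist": 0}

```text
time: 6.0
tool_pos: [634.8, -169.4, 108.0]
tcp_rot: [3.14, 0.001, 1.724]
contact_force: [-0.5, 0.0, 4.4]
grip_width: 0.4
finger_force: 2.8
```

```bash
python3 -c "
from h import *
togo(-192,0,66)"
```

```text
t 6.0 rig [-1.921e+02  1.000e-01] z 108.0 rot [3.140e+00 1.000e-03 1.724e+00] F [-0.5  0.   4.4] w 0.3743941034954971
shift 0.1 0.1 42.0 twist -0.2
```

Contact is at 4.4 N, as expected. Continuing down, slowing towards the bumper.

Emit:
play_rows:
  commands:
    - {"x": 0, "y": 0, "z": 0.006, "twist": 0}
    - {"x": 0, "y": 0, "z": 0.012, "twist": 0}
    - {"x": 0, "y": 0, "z": 0.018, "twist": 0}
    - {"x": 0, "y": 0, "z": 0.024, "twist": 0}
    - {"x": 0.001, "y": 0, "z": 0.03, "twist": 0}
    - {"x": 0.001, "y": 0, "z": 0.034, "twist": 0}
    - {"x": 0.001, "y": 0, "z": 0.037, "twist": 0}
    - {"x": 0.001, "y": 0, "z": 0.037, "twist": 0}

```text
time: 6.8
tool_pos: [634.3, -167.6, 70.5]
tcp_rot: [3.141, -0.0, 1.724]
contact_force: [-0.1, 1.3, 4.1]
grip_width: 0.3
finger_force: 2.3
```

```bash
python3 -c "
from h import *
togo(-192,0,66)"
```

```text
t 6.8 rig [-190.2    0.3] z 70.5 rot [ 3.141 -0.     1.724] F [-0.1  1.3  4.1] w 0.2605966003024101
shift -1.8 0.3 4.5 twist -0.2
```

Emit:
play_rows:
  commands:
    - {"x": 0, "y": 0, "z": 0.001, "twist": 0}
    - {"x": 0, "y": 0, "z": 0.002, "twist": 0}
    - {"x": 0, "y": 0, "z": 0.003, "twist": 0}
    - {"x": 0, "y": 0, "z": 0.004, "twist": 0}
    - {"x": 0, "y": 0, "z": 0.005, "twist": 0}
    - {"x": 0, "y": 0, "z": 0.005, "twist": 0}
    - {"x": 0, "y": 0, "z": 0.005, "twist": 0}
    - {"x": 0, "y": 0, "z": 0.005, "twist": 0}

```text
time: 7.6
tool_pos: [634.3, -167.1, 66.0]
tcp_rot: [3.141, -0.001, 1.724]
contact_force: [-0.4, 2.8, 6.3]
grip_width: 0.6
finger_force: 2.6
```

```bash
python3 -c "
from h import *
togo(-192,0,66)
from plant import bot
c=bot.capture('side');cv2.imwrite('pics/side5.png',cv2.resize(c['pixels'][130:290,180:380,::-1],None,fx=3,fy=3))
"
```

```text
t 7.6 rig [-189.7    0.2] z 66.0 rot [ 3.141e+00 -1.000e-03  1.724e+00] F [-0.4  2.8  6.3] w 0.5948436775401756
shift -2.3 0.2 -0.0 twist -0.1
```

View pics/side5.png

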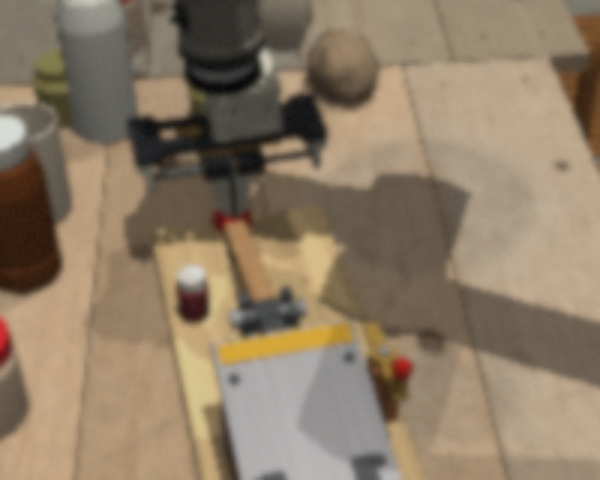

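The flap's yellow lip has risen from row 367 to 343 in the crop, and the lever slopes down near its bumper. A little more to seat it.

Emit:
play_rows:
  commands:
    - {"x": 0, "y": 0, "z": 0.001, "twist": 0}
    - {"x": 0, "y": 0, "z": 0.002, "twist": 0}
    - {"x": 0, "y": 0, "z": 0.003, "twist": 0}
    - {"x": 0, "y": 0, "z": 0.003, "twist": 0}
    - {"x": 0, "y": 0, "z": 0.003, "twist": 0}
    - {"x": 0, "y": 0, "z": 0.003, "twist": 0}
    - {"x": 0, "y": 0, "z": 0.003, "twist": 0}
    - {"x": 0, "y": 0, "z": 0.003, "twist": 0}

```text
time: 8.45
tool_pos: [634.5, -167.0, 64.5]
tcp_rot: [3.14, -0.001, 1.724]
contact_force: [-3.6, 4.1, 15.4]
grip_width: 0.2
finger_force: 6.8
```

```bash
python3 -c "
from h import *
togo(-192,0,66)"
```

```text
t 8.45 rig [-189.6    0. ] z 64.5 rot [ 3.140e+00 -1.000e-03  1.724e+00] F [-3.6  4.1 15.4] w 0.23200181529929262
shift -2.4 0.0 -1.5 twist -0.1
```

```bash
python3 -c "
from plant import bot
print(bot.close_job())"
```

```text
the job is handed in; nothing more can be done
None
```

I pushed the turn button fully aside (about 1.5 rad) and pressed the lever down onto its bumper, holding it there at about 15 N with the flap raised. I handed the job in at about 8.5 s; no verdict came back, and the final flap angle was judged from the pad height and a picture, not read directly.

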